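# Headlamp through the self-closing flap of the return tray

## Task

Put the headlamp back in the return tray: push the self-closing flap open with one finger and, while that finger holds it open, push the headlamp along the lane with the other finger, until it stands inside, far enough for the flap to shut behind it without touching it. The headlamp is only pushed, never picked up or tipped, and the flap must not touch it at any time; then withdraw so that the flap shuts by itself, and leave the other things alone.

Things in the scene. Friction and masses are not known exactly. Their poses are not given: they have to be found in the camera images.
- lamp_center (a point): centre of the headlamp (half-way up), yellow plastic, 40 mm wide, 36 deep, 36 high, about 90 g, with a round black-rimmed glass lens (30 mm) on its front. Its x axis points out of the lens, towards the flap; its back is a flat upright face 18 mm behind this point. It stands loose on the tray floor in the lane, before the flap.
- tray: the fixed pine return tray, open on top. Origin: on its underside (shelf level), on the lane's middle line; x runs along the lane into the tray, away from the robot, y to the left, z up. Flat floor, top at z = 18 mm, x from -75 to 250, y from -36 to 130 mm. Left wall inner face at y = 120 (x from 0 to 250), end wall inner face at x = 238; all walls' tops at z = 54 mm.
- lane (a point): point on the tray floor on the lane's middle line, at tray (x 0, y 0, z 18 mm). The lane: right wall with inner face at tray y = -23 mm along the whole tray (top at z = 54), and a low left fence between y = 23 and 31 mm, from x = -75 to 40 mm (top at z = 38 mm).
- free_strip (a point): point on the floor strip left of the lane, at tray (x -40, y 80, z 18 mm). The strip, tray y from 31 to 104 mm, is bare and open at the front, so that a finger can travel along it beside the lane up to the flap, and on into the tray pushing the flap before it. Fingers one each in lane and strip stand roughly 60 to 95 mm apart.
- flap (a joint): angle of the self-closing flap, rad: 0 closed, 0.86 fully open (nearly along the left wall). A spring shuts it: 0.08 N m closed, 0.15 wide open (some 4 N from a finger 20 mm from the hinge, more if pushed fast); let go, it closes within about 1 s. Closing, it sweeps the floor inside within 170 mm of its hinge, so the headlamp must end wholly beyond that.
- flap_panel (a point): middle of the flap, moving with it: an upright aluminium panel 5 mm thick, 170 mm long, from 3 to 45 mm above the tray floor. Closed it stands slantwise across the tray, from the hinge at tray (x 0, y 110 mm) to its free edge at (x 109, y -20 mm): its hinge end is the nearer. Pushed in the tray's +x it swings inward, free edge away from the robot and to the left.
- flap_hinge (a point): the flap's hinge axis (steel pin 8 mm thick, top 46 mm above the tray floor), at half the flap's height, tray (x 0, y 110, z 42 mm)
- flap_edge (a point): the middle of the flap's free edge, which moves with the flap; 170 mm from the hinge axis
- wax_puck: loose white wax puck, a disc 34 mm across and 14 mm thick, lying in the tray's far left corner; origin at the underside; not part of the job, leave it alone
- wax_tin: loose flat closed round steel wax tin, 72 mm across, 26 mm high, on the shelf right of the tray; origin at the underside; not part of the job, leave it alone
- boot_brush: loose plastic boot brush with a handle, 235 mm long, 45 wide, 44 high, on the shelf left of the tray; origin at the underside; not part of the job, leave it alone
- carabiner: loose aluminium carabiner, 100 x 50 mm, 10 mm thick, lying left of the tray's front; origin at the underside; not part of the job, leave it alone
- shoehorn: loose steel shoehorn, 205 mm long, 11 mm high, lying right of the tray; origin at the underside; not part of the job, leave it alone
- wax_can: loose upright aluminium can, 44 mm across, 120 mm high, right of the tray's far part; origin at the underside; not part of the job, leave it alone
- cork_block: loose cork block 75 x 45 x 30 mm, left of the tray; origin at the underside; not part of the job, leave it alone
- headlamp: the same headlamp as a whole; origin at the centre of its underside, 18 mm below lamp_center
Mind the look-alikes: they are no part of the job. There is more than one size of the headlamp; the job needs the smallest.

How it is judged:
On the way, in this order (a step that is already met when the one before it is completed fails the run):
1. a finger pushes the flap open while the headlamp is still before the flap (value of joint flap above 0.2 rad and contact force between the fingers and flap above 0.1 N and x of lamp_center in the frame of tray below 0.09 m), for 0.04 s.
2. the headlamp goes through while a finger holds the flap open (value of joint flap above 0.3 rad and contact force between the fingers and flap above 0.1 N and x of lamp_center in the frame of tray above 0.13 m), for 0.04 s.
At the end, for the whole second after the job is handed in: The headlamp stands upright (within 0.15 rad) and at rest on the tray floor inside, its centre more than 140 mm along the tray's x, and the flap has shut by itself (joint below 0.06 rad) (x of lamp_center in the frame of tray between 0.14 and 0.24 m and y of lamp_center in the frame of tray between -0.03 and 0.115 m and value of joint flap below 0.06 rad and angle between lamp_center's own z axis and vertical below 0.15 rad and height (world z) of lamp_center below 0.045 m and linear speed of headlamp below 0.02 m/s); the robot touches nothing.
It fails at once if the headlamp is lifted more than 12 mm (height (world z) of lamp_center above 0.048 m).
It fails at once if the headlamp is tipped over 0.4 rad (angle between lamp_center's own z axis and vertical above 0.4 rad).
It fails at once if the flap touches the headlamp (over 0.2 N) (contact force between headlamp and flap above 0.2 N).
It fails at once if another loose thing is moved more than 30 mm (distance of any of wax_puck, wax_tin, boot_brush, carabiner, shoehorn, wax_can, cork_block from where it was at the start of the episode above 0.03 m).
It also fails if it takes over 42 s, if anything falls off the work surface, if the arm or the gripper's body presses on something with over 40 N, if the wrist force passes 120 N, or if a joint passes its speed limit or range.

## Robot

A 6-joint arm with a two-finger parallel gripper is mounted at the origin on the work surface. World frame = base frame: x ahead of the robot, y to its left, z up, the work surface at z = 0. Lengths are in m, angles in rad, forces in N, time in s.
With the tool pointing down it reaches from about 0.425 to 0.95 m from the base axis. Payload 3.5 kg.
Tool frame: the origin (TCP) lies at the very end of the fingers, on their centre line; the grasp point (between the pads) lies 19 mm behind it (ctrl.grip_point_offset is the distance from the TCP to the grasp point, in m); z points along the fingers, y is the line along which they close (so a half turn about z gives the same grasp; the last joint's range is limited). The gripper opens to 85 mm and grips with 20 to 120 N. Pads are 22 mm wide; open, the fingers measure 114 mm over their backs; the gripper's body (76 mm by 85 mm) begins 54 mm behind the grasp point. The pads swing forward as they close: fully open they stand 13 mm farther back than shut.
Start: joints at [-1.269, 0.286, 1.577, -0, 1.279, -0.15], TCP at [0.295, -0.607, 0.231] pointing down, gripper open.
Joint ranges: [-2.77, 2.77], [-0.9, 2.22], [0.21, 2.48], [-1.53, 4.67], [0.24, 2.81], [-2.84, 2.84]. Speed limits (rad/s): [2.79, 2.79, 3.14, 3.14, 3.14, 3.14].

## Interface

Orientations are given as a unit quaternion [x, y, z, w].
In Python, from plant import telemetry, vision, ctrl gives the robot as it stands.
- The arm moves only by the tool arm_command, never from a script. Its argument "series" is one flat list of numbers, 7 for each row, row after row: the shift along the tool's x, y, z in cm, then the turn, a rotation vector about the tool's x, y, z in degrees, then the closure, from 0 (fully open) to 1 (shut). A call has 1 to 10 rows; each row is the pose to reach, as a shift and turn from the pose commanded when the call began, along the tool's axes at that moment; what a row does not reach only later rows make up. A row lasts 1/12 s, in which the tool goes at most 41.7 mm and 7.16 degrees, less where a joint would pass 70% of its speed; a pose out of reach is approached as far as the arm can. A call with a gripper value outside its range is refused whole. The fingers move at their own pace and stop on an object; "force" is the grip in N (left out, the last holds). Time passes only in rows, so rows that repeat a pose let the fingers close. It gives the time, the measured TCP pose, the force, the opening and the grip force at its end, in the units of the state.
- telemetry.get_state(): the state, without advancing time (a new reading comes with each control period).
- vision.read_camera(name): name is "side" or "top"; returns a dict with "color" (384x512x3 uint8, blue, green, red), "K" (3x3 intrinsics, pixels), "rvec" (rotation vector, rad) and "tvec" (3), from world to camera coordinates, as OpenCV has them. Camera axes: x right, y down, z forward; pixel columns grow to the right and rows downward; lengths in m; the calibration is good to about 2 mm. A picture is of the moment at which its call begins. There is no depth.
- ctrl.sign_off(): hands the job in; it is judged then, once.
The state is a dict: "time": time; "qpos": joint angles; "dq": joint speeds; "joint_efforts": joint torques, N m; "eef_pos": TCP position; "tcp_rot": TCP orientation; "contact_force": force on the tool from outside, world axes, zero at the start; "wrist_torque": the same for the moment, N m; "opening": opening from 0.0 (shut) to 1.0 (fully open); "finger_force": force on a finger pad.
Only numpy, scipy, OpenCV 4.12 (cv2) and the standard library are available. Lean on these libraries where they do the work, as an engineer would, in place of code of your own. Each camera call takes 0.05 s, during which the arm holds its last target. There are 200 camera calls.

## Working session

There is one attempt and no reset: what is moved stays moved. The work goes in short steps, Python scripts to look and compute and a tool call to move; the robot and the scene stay as the last step left them, time stands still between calls to the robot, and variables do not carry over. Pictures are saved under pics/ and viewed, at most 10 in all, crops included, and the job is handed in when it is done.

Besides the shell and the picture viewer there is one more tool, called after "Call:" as name(argument=value, ...) on one line, values as JSON. arm_command: Moves the arm, as the interface text tells. Its arguments: {"type":"object","properties":{"series":{"type":"array","items":{"type":"number"}},"force":{"type":"number"}},"required":["series"]}

```bash
mkdir -p pics
python3 - <<'E'
from plant import telemetry, vision, ctrl
import cv2,pickle
s=telemetry.get_state(); print(s['time'],s['eef_pos'],s['tcp_rot'],s['opening'],ctrl.grip_point_offset)
d={n:vision.read_camera(n) for n in('top','side')}
pickle.dump(d,open('v0.pkl','wb'))
for n in d: cv2.imwrite(f'pics/{n}0.png',d[n]['color']); print(n,d[n]['K'].tolist(),d[n]['rvec'],d[n]['tvec'])
E
```

```text
0.0 [ 0.29451675 -0.60663239  0.22993406] [ 9.74592203e-01  2.23983615e-01 -9.85287120e-05 -1.16937563e-03] 1.0021199877845233 0.0187
top [[414.2549385930171, 0.0, 256.9158452424982], [0.0, 414.2549385930171, 189.86829929090425], [0.0, 0.0, 1.0]] [ 2.13177849 -2.15226644  0.13060208] [0.06130102 0.5601125  0.92387595]
side [[375.7443800825727, 0.0, 248.75073712260235], [0.0, 375.7443800825727, 183.47364724263696], [0.0, 0.0, 1.0]] [ 2.42482683 -0.10366041  0.02162421] [-0.55350242  0.11020779  0.74705393]
```

View pics/top0.png

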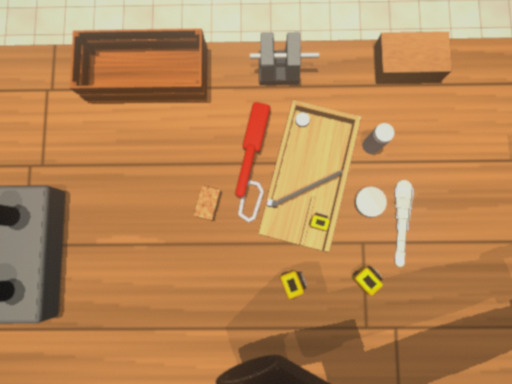

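View pics/side0.png

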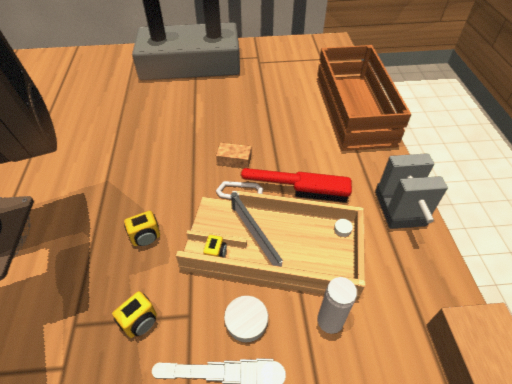

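The top view shows the tray with corners at about (294,102), (360,117), (328,250) and (261,235). The hinge is near (271,204), the flap edge near (341,174), and the smallest headlamp at (320,222). The side view has the same headlamp at (215,246), with the larger look-alikes outside the tray. I'll enlarge the tray to read its corners.

```bash
cat > h.py <<'E'
import numpy as np,cv2
def ray(d,u,v,z):
    R=cv2.Rodrigues(np.array(d['rvec'],float))[0]; t=np.array(d['tvec'],float).ravel()
    c=-R.T@t; r=R.T@np.linalg.inv(d['K'])@[u,v,1]
    return c+r*(z-c[2])/r[2]
def proj(d,P):
    return cv2.projectPoints(np.array(P,float).reshape(-1,3),np.array(d['rvec'],float),np.array(d['tvec'],float),np.array(d['K']),None)[0][:,0]
E
python3 - <<'E'
import pickle,cv2,numpy as np
from h import *
d=pickle.load(open('v0.pkl','rb'))
a=cv2.resize(d['top']['color'][95:255,250:370],None,fx=5,fy=5,interpolation=cv2.INTER_CUBIC)[::1]
a=cv2.rotate(a,cv2.ROTATE_90_CLOCKWISE); cv2.imwrite('pics/c1.png',a)
for n in d:
    h=cv2.cvtColor(d[n]['color'],cv2.COLOR_BGR2HSV)
    m=cv2.inRange(h,(24,200,120),(34,255,255))
    k,l,st,ce=cv2.connectedComponentsWithStats(m)
    print(n,[(st[i].tolist(),ce[i].round(1).tolist()) for i in range(1,k) if st[i,4]>25])
t=d['top']
for u,v,z in [(294,102,.054),(360,117,.054),(328,250,.054),(261,235,.018),(320,222,.054),(271,204,.064),(341,174,.063)]: print(u,v,ray(t,u,v,z).round(4))
E
```

```text
top [([311, 216, 18, 14, 116], [319.5, 222.4]), ([356, 268, 26, 27, 297], [368.3, 280.9]), ([282, 272, 21, 26, 255], [291.8, 284.7])]
side [([126, 212, 28, 21, 217], [139.0, 222.5]), ([114, 292, 36, 35, 200], [128.3, 310.7])]
294 102 [ 0.7666 -0.0334  0.054 ]
360 117 [ 0.7279 -0.1866  0.054 ]
328 250 [ 0.4211 -0.1022  0.054 ]
261 235 [0.4569 0.0476 0.018 ]
320 222 [ 0.4838 -0.0862  0.054 ]
271 204 [0.5247 0.0241 0.064 ]
341 174 [ 0.5917 -0.1358  0.063 ]
```

View pics/c1.png

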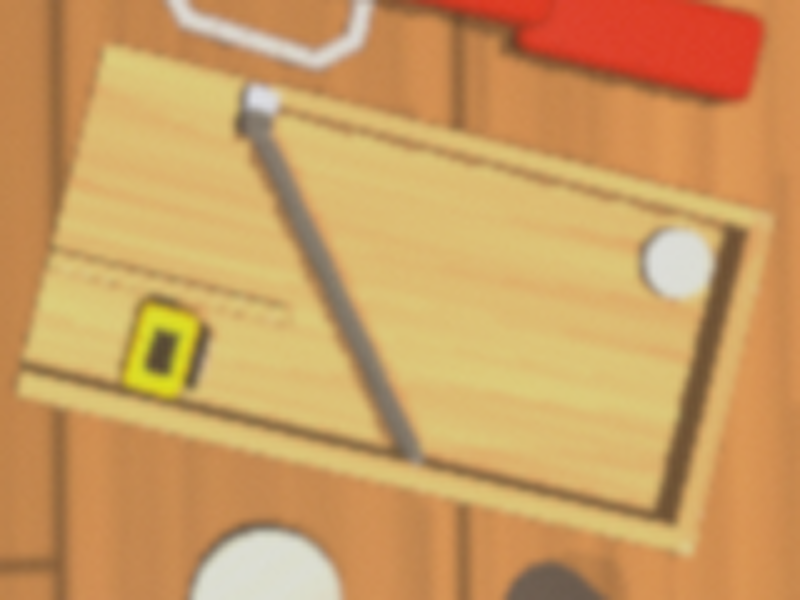

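The crop shows the tray corners at (775,213), (692,555), (17,395) and (108,43). The hinge pin is at (262,100), the flap edge at (415,455), and the lamp's top face at about (162,348). I'll fit the tray pose to these.

Run:
```python
import pickle,cv2,numpy as np
from h import *
from scipy.optimize import least_squares
from scipy.spatial.transform import Rotation as Ro
d=pickle.load(open('v0.pkl','rb')); t=d['top']
px=lambda X,Y:(250+(Y+.5)/5-.5, 95+(799-X+.5)/5-.5)
L=[((775,213),(.25,.13,.054)),((692,555),(.25,-.036,.054)),((17,395),(-.075,-.036,.054)),((108,43),(-.075,.13,.018)),((262,100),(0,.11,.064)),((415,455),(.109,-.02,.063))]
W=np.array([ray(t,*px(*a),b[2]) for a,b in L]);T=np.array([b for a,b in L])
def f(p):
    c,s=np.cos(p[2]),np.sin(p[2]);return (T[:,:2]@np.array([[c,s],[-s,c]])+p[:2]-W[:,:2])
r=least_squares(lambda p:f(p).ravel(),[.5,-.1,-.2]);p=r.x
print('tray',p,'resid mm',(f(p)*1000).round(1).tolist())
c,s=np.cos(p[2]),np.sin(p[2])
# lamp top face
for X,Y in [(162,348),(135,388),(180,398),(200,315),(155,300)]:
    w=ray(t,*px(X,Y),.054)[:2]-p[:2]; print('lamp tray mm',(np.array([c*w[0]+s*w[1],-s*w[0]+c*w[1]])*1000).round(1))
np.save('tray.npy',p)
```

```text
tray [ 0.49914718 -0.08675464 -0.26921649] resid mm [[1.7, 1.4], [0.3, 0.1], [-1.6, 2.0], [-0.6, 4.4], [-0.9, -7.9], [1.2, 0.0]]
lamp tray mm [-15.4  -1.8]
lamp tray mm [-22.6 -22.1]
lamp tray mm [ -1.7 -21.7]
lamp tray mm [-2.5 16.7]
lamp tray mm [-24.   18.4]
```

```bash
cat >> h.py <<'E'
from scipy.spatial.transform import Rotation as Ro
from plant import telemetry, vision
def go(x,y,z,dyaw=0):  # target tray mm (z world mm), tool x at tray yaw+dyaw deg -> shift cm, rotvec deg
    p=np.load('tray.npy'); s=telemetry.get_state(); R=Ro.from_quat(s['tcp_rot'])
    c,sn=np.cos(p[2]),np.sin(p[2]); P=np.array([p[0]+(c*x-sn*y)/1e3,p[1]+(sn*x+c*y)/1e3,z/1e3])
    Rt=Ro.from_euler('z',p[2]+np.radians(dyaw))*Ro.from_euler('x',np.pi)
    return (R.inv().apply(P-s['eef_pos'])*100).round(2),np.degrees((R.inv()*Rt).as_rotvec()).round(2)
def where():
    p=np.load('tray.npy'); s=telemetry.get_state(); w=np.array(s['eef_pos'][:2])-p[:2]
    c,sn=np.cos(p[2]),np.sin(p[2]); R=Ro.from_quat(s['tcp_rot']).as_matrix()
    return dict(t=s['time'],tray=(np.array([c*w[0]+sn*w[1],-sn*w[0]+c*w[1]])*1e3).round(1),z=round(s['eef_pos'][2]*1e3,1),yaw=round(np.degrees(np.arctan2(R[1,0],R[0,0])-p[2]),1),F=np.round(s['contact_force'],1),op=round(s['opening'],3))
def totray(W):
    p=np.load('tray.npy');w=np.array(W[:2])-p[:2];c,sn=np.cos(p[2]),np.sin(p[2]);return np.array([c*w[0]+sn*w[1],-sn*w[0]+c*w[1]])*1e3
E
python3 - <<'E'
import pickle
from h import *
from scipy.optimize import least_squares
d=pickle.load(open('v0.pkl','rb')); t=d['top']
px=lambda X,Y:(250+(Y+.5)/5-.5, 95+(799-X+.5)/5-.5)
L=[((775,213),(.25,.13,.054)),((692,555),(.25,-.036,.054)),((17,395),(-.075,-.036,.054)),((108,43),(-.075,.13,.018)),((415,455),(.109,-.02,.063))]
W=np.array([ray(t,*px(*a),b[2]) for a,b in L]);T=np.array([b for a,b in L])
def f(p):
    c,s=np.cos(p[2]),np.sin(p[2]);return (T[:,:2]@np.array([[c,s],[-s,c]])+p[:2]-W[:,:2])
p=least_squares(lambda p:f(p).ravel(),[.5,-.1,-.2]).x; np.save('tray.npy',p)
print(p,(f(p)*1000).round(1).tolist())
print('hinge',totray(ray(t,*px(262,100),.064)),'fence corners',totray(ray(t,*px(55,245),.038)),totray(ray(t,*px(290,305),.038)))
for X,Y in [(162,348),(135,388),(180,398),(200,315),(155,300)]: print('lamp',totray(ray(t,*px(X,Y),.054)))
print(where(),go(-44,42,100))
E
```

```text
[ 0.49900357 -0.08878346 -0.26459888] [[1.3, 0.6], [0.6, -0.8], [-1.7, -0.4], [-1.4, 2.2], [1.3, -1.5]]
hinge [ -1.07298418 119.85217979] fence corners [-73.62577173  32.47123006] [38.31033353 31.54070605]
lamp [-15.7942813    0.26983047]
lamp [-23.07857082 -19.97581939]
lamp [ -2.19520409 -19.65497132]
lamp [-2.83411172 18.71588527]
lamp [-24.32672946  20.46426661]
{'t': 0.1, 'tray': array([ -61.9, -553.4]), 'z': np.float64(230.1), 'yaw': np.float64(41.0), 'F': array([-0.1, -0.1, -1. ]), 'op': 1.0} (array([ 40.44, -43.7 ,  13.11]), array([-1.200e-01,  2.000e-02,  4.105e+01]))
```

Call:
arm_command(series=[4,-4.3,0,0,0,4,0.18,8,-8.7,0,0,0,8,0.18,12,-13,0,0,0,12,0.18,16,-17.4,0,0,0,16,0.18,20,-21.7,1,0,0,20,0.18,24,-26,2,0,0,24,0.18,28,-30.3,4,0,0,28,0.18,32,-34.6,6,0,0,33,0.18,36,-39,8,0,0,37,0.18,40.4,-43.7,10,0,0,41,0.18])

```text
time: 0.93
eef_pos: [0.4138, -0.2116, 0.1827]
tcp_rot: [0.991, -0.133, 0.0, 0.0]
contact_force: [0.6, -0.5, 0.1]
opening: 0.823
finger_force: 0.0
```

Call:
arm_command(series=[0,0,0,0,0,0,0.18,0,0,0,0,0,0,0.18,0,0,0,0,0,0,0.18,0,0,0,0,0,0,0.18,0,0,0,0,0,0,0.18,0,0,0,0,0,0,0.18])

```text
time: 1.43
eef_pos: [0.4138, -0.2149, 0.1836]
tcp_rot: [0.991, -0.132, 0.0, 0.0]
contact_force: [-0.2, -0.4, -0.0]
opening: 0.819
finger_force: 0.0
```

```bash
python3 -c "
from h import *
print(where(),go(-44,42,80)); print(telemetry.get_state()['qpos'])"
```

```text
{'t': 1.4333, 'tray': array([ -49.3, -144. ]), 'z': np.float64(183.6), 'yaw': np.float64(-0.1), 'F': array([-0.2, -0.4, -0. ]), 'op': 0.819} (array([  0.5 , -18.61,  10.36]), array([ 0.02, -0.04, -0.07]))
[-6.97063643e-01 -1.41207403e-01  2.11978685e+00 -1.05586343e-04
  1.16229091e+00  1.13951372e+00]
```

Call:
arm_command(series=[0.1,-3.5,1,0,0,0,0.18,0.2,-7,2,0,0,0,0.18,0.3,-10.5,4,0,0,0,0.18,0.4,-14,6,0,0,0,0.18,0.5,-17,8,0,0,0,0.18,0.5,-18.6,10,0,0,0,0.18,0.5,-18.6,10.4,0,0,0,0.18,0.5,-18.6,10.4,0,0,0,0.18,0.5,-18.6,10.4,0,0,0,0.18])

```text
time: 2.18
eef_pos: [0.4676, -0.0365, 0.0798]
tcp_rot: [0.991, -0.132, 0.0, 0.0]
contact_force: [0.2, -0.8, 0.3]
opening: 0.817
finger_force: 0.0
```

```bash
python3 -c "
from h import *
print(where(),go(-44,42,35))
a=[vision.read_camera(n) for n in('side','top')]
cv2.imwrite('pics/m1.png',np.hstack([cv2.resize(a[0]['color'][120:320,100:400],(600,400))]))
"
```

```text
{'t': 2.1833, 'tray': array([-44. ,  42.3]), 'z': np.float64(79.8), 'yaw': np.float64(-0.0), 'F': array([ 0.2, -0.8,  0.3]), 'op': 0.817} (array([-0.  ,  0.03,  4.48]), array([ 0.02, -0.03, -0.01]))
```

View pics/m1.png

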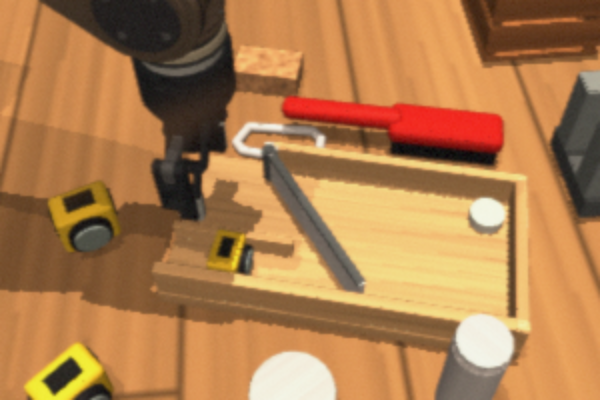

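The side view shows the gripper over the lane entrance, with the right finger's tip at crop (190–205, 217). That is behind the lamp, whose back is at crop x≈207.

```bash
python3 -c "
from h import *
p=np.load('tray.npy');c,s=np.cos(p[2]),np.sin(p[2])
d=vision.read_camera('side')
for z in (80,85,90,95):
  for x,y in((-33,-7),(-33,0),(-55,-7)):
    print(z,x,y,((proj(d,[p[0]+(c*x-s*y)/1e3,p[1]+(s*x+c*y)/1e3,z/1e3])[0]-[100,120])*2).round(0))
"
```

```text
80 -33 -7 [201. 232.]
80 -33 0 [203. 225.]
80 -55 -7 [176. 228.]
85 -33 -7 [200. 229.]
85 -33 0 [202. 222.]
85 -55 -7 [175. 225.]
90 -33 -7 [199. 226.]
90 -33 0 [202. 219.]
90 -55 -7 [175. 222.]
95 -33 -7 [199. 222.]
95 -33 0 [201. 216.]
95 -55 -7 [174. 219.]
```

Call:
arm_command(series=[0,0,1.2,0,0,0,0.18,0,0,2.4,0,0,0,0.18,0,0,3.4,0,0,0,0.18,0,0,4.4,0,0,0,0.18,0,0,4.4,0,0,0,0.18])

```text
time: 2.75
eef_pos: [0.4659, -0.0355, 0.0336]
tcp_rot: [0.991, -0.132, -0.002, -0.0]
contact_force: [-0.8, -0.1, 0.8]
opening: 0.825
finger_force: 0.0
```

Call:
arm_command(series=[0.1,0,0.5,0,0,0,0.18,0.1,0,1.0,0,0,0,0.18,0.1,0,1.4,0,0,0,0.18,0.1,0,1.4,0,0,0,0.18])

```text
time: 3.08
eef_pos: [0.4677, -0.0355, 0.0205]
tcp_rot: [0.991, -0.131, -0.001, -0.0]
contact_force: [-0.8, -0.0, -0.7]
opening: 0.819
finger_force: 0.0
```

```bash
python3 -c "
from h import *
print(where(),go(-44,42,18))
a=vision.read_camera('side')
b=vision.read_camera('top')
cv2.imwrite('pics/m2.png',np.hstack([cv2.resize(a['color'][180:290,150:300],(450,330)),cv2.resize(b['color'][170:270,240:345],(346,330))]))
"
```

```text
{'t': 3.0833, 'tray': array([-44.1,  43.3]), 'z': np.float64(20.5), 'yaw': np.float64(0.1), 'F': array([-0.8, -0. , -0.7]), 'op': 0.819} (array([0.02, 0.13, 0.25]), array([-0.  ,  0.07,  0.05]))
```

View pics/m2.png

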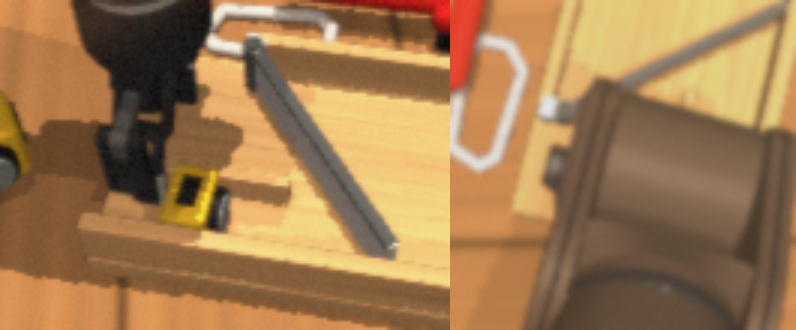

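The lane finger stands in the lane behind the lamp (side crop ~(130,195), lamp at (190,195)), and the strip finger is to the left with its path to the flap clear. I'll start pushing gently.

Call:
arm_command(series=[0.5,0.1,0.2,0,0,0,0.18,1.0,0.1,0.2,0,0,0,0.18,1.5,0.1,0.2,0,0,0,0.18,2.0,0.1,0.2,0,0,0,0.18,2.5,0.1,0.2,0,0,0,0.18,3.0,0.1,0.2,0,0,0,0.18,3.5,0.1,0.2,0,0,0,0.18,4.0,0.1,0.2,0,0,0,0.18,4.5,0.1,0.2,0,0,0,0.18,5.0,0.1,0.2,0,0,0,0.18])

```text
time: 4.02
eef_pos: [0.5149, -0.0492, 0.0188]
tcp_rot: [0.991, -0.131, -0.003, -0.0]
contact_force: [-9.6, 2.7, 5.0]
opening: 0.824
finger_force: 4.8
```

```bash
python3 -c "
from h import *
print(where())
a=vision.read_camera('side')
b=vision.read_camera('top')
cv2.imwrite('pics/m3.png',np.hstack([cv2.resize(a['color'][180:290,150:300],(450,330)),cv2.resize(b['color'][170:270,240:345],(346,330))]))
"
```

```text
{'t': 4.0167, 'tray': array([ 5. , 42.3]), 'z': np.float64(18.8), 'yaw': np.float64(0.1), 'F': array([-9.6,  2.7,  5. ]), 'op': 0.824}
```

View pics/m3.png

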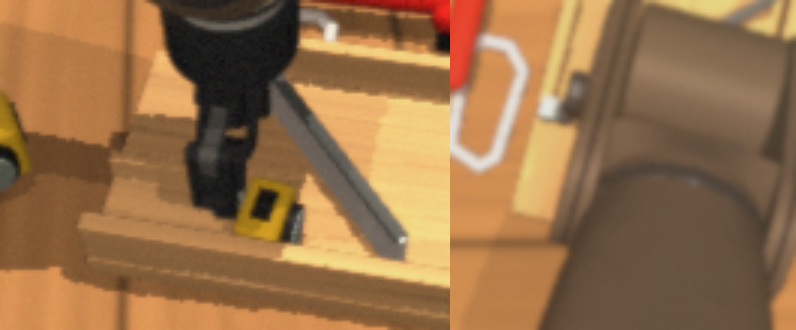

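The lamp has moved with the lane finger (side crop (265,210)), and the flap has started to open: its edge is now at (402,250) instead of (390,255). The 5 N upward force suggests the fingertips are brushing the floor, so I'll raise them a little.

Call:
arm_command(series=[0,0,-0.2,0,0,0,0.18,0,0,-0.5,0,0,0,0.18,0,0,-0.5,0,0,0,0.18])

```text
time: 4.37
eef_pos: [0.5151, -0.0497, 0.0238]
tcp_rot: [0.991, -0.131, -0.001, 0.0]
contact_force: [-4.0, -1.2, -2.4]
opening: 0.823
finger_force: 2.2
```

Call:
arm_command(series=[0.3,0.1,0,0,0,0,0.18,0.6,0.2,0,0,0,0,0.18,0.9,0.3,0,0,0,0,0.18,1.2,0.3,0,0,0,0,0.18])

```text
time: 4.7
eef_pos: [0.5223, -0.0528, 0.0235]
tcp_rot: [0.991, -0.132, -0.007, -0.002]
contact_force: [-14.8, 5.8, 9.3]
opening: 0.819
finger_force: 7.4
```

```bash
python3 -c "
from h import *
print(where())
"
```

```text
{'t': 4.7, 'tray': array([13. , 40.8]), 'z': np.float64(23.5), 'yaw': np.float64(-0.0), 'F': array([-14.8,   5.8,   9.3]), 'op': 0.819}
```

Call:
arm_command(series=[0.2,0,0,0,0,0,0.18,0.4,0,0,0,0,0,0.18,0.6,0,0,0,0,0,0.18,0.8,0,0,0,0,0,0.18,1.0,0,0,0,0,0,0.18,1.2,0,0,0,0,0,0.18,1.2,0,0,0,0,0,0.18,1.2,0,0,0,0,0,0.18,1.2,0,0,0,0,0,0.18])

```text
time: 5.45
eef_pos: [0.5393, -0.0591, 0.0245]
tcp_rot: [0.991, -0.132, 0.001, 0.0]
contact_force: [-2.4, -2.0, -1.3]
opening: 0.822
finger_force: 1.4
```

```bash
python3 -c "
from h import *
print(where())
a=vision.read_camera('side')
b=vision.read_camera('top')
cv2.imwrite('pics/m4.png',np.hstack([cv2.resize(a['color'][180:290,150:300],(450,330)),cv2.resize(b['color'][170:270,240:345],(346,330))]))
"
```

```text
{'t': 5.45, 'tray': array([31.1, 39.2]), 'z': np.float64(24.5), 'yaw': np.float64(0.0), 'F': array([-2.4, -2. , -1.3]), 'op': 0.822}
```

View pics/m4.png

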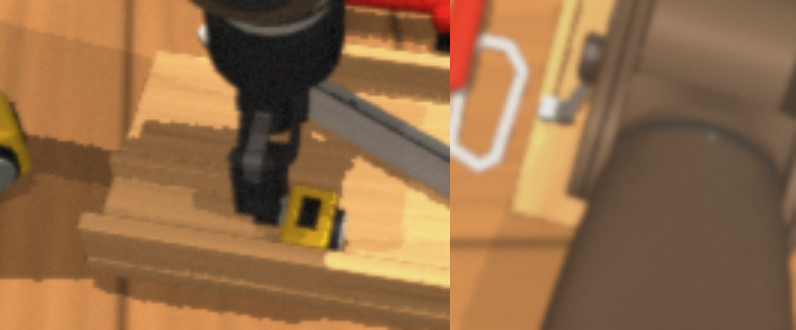

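The flap is well open (side crop, edge past (450,170)), the lamp is square in front of the lane finger at (312,215), and the force is small. I'll keep going.

Call:
arm_command(series=[0.4,-0.1,0,0,0,0,0.18,0.8,-0.2,0,0,0,0,0.18,1.2,-0.2,0,0,0,0,0.18,1.6,-0.2,0,0,0,0,0.18,2.0,-0.2,0,0,0,0,0.18,2.4,-0.2,0,0,0,0,0.18,2.8,-0.2,0,0,0,0,0.18,3.2,-0.2,0,0,0,0,0.18,3.6,-0.2,0,0,0,0,0.18,4.0,-0.2,0,0,0,0,0.18])

```text
time: 6.38
eef_pos: [0.5783, -0.0674, 0.0243]
tcp_rot: [0.991, -0.132, 0.0, -0.0]
contact_force: [-1.9, -0.0, 0.1]
opening: 0.818
finger_force: 1.2
```

```bash
python3 -c "
from h import *
print(where())
a=vision.read_camera('side')
b=vision.read_camera('top')
cv2.imwrite('pics/m5.png',np.hstack([cv2.resize(a['color'][180:290,180:330],(450,330)),cv2.resize(b['color'][130:250,250:370],(330,330))]))
"
```

```text
{'t': 6.3833, 'tray': array([71. , 41.4]), 'z': np.float64(24.3), 'yaw': np.float64(0.0), 'F': array([-1.9, -0. ,  0.1]), 'op': 0.818}
```

View pics/m5.png

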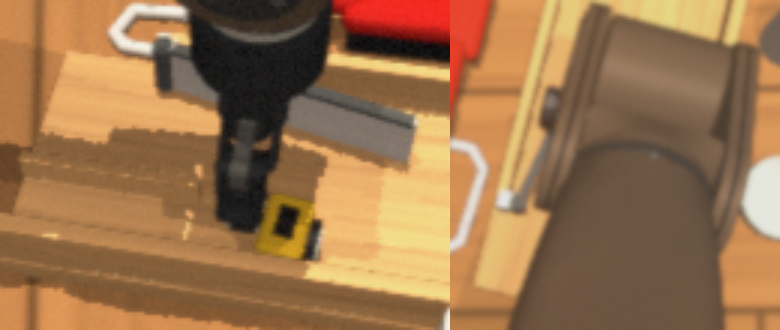

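The flap is wide open (edge at side crop (412,130)), well clear of the lamp at (288,225), which is moving straight ahead of the finger. Two more pushes should do it.

Call:
arm_command(series=[0.4,0,0,0,0,0,0.18,0.8,0,0,0,0,0,0.18,1.2,0,0,0,0,0,0.18,1.6,0,0,0,0,0,0.18,2.0,0,0,0,0,0,0.18,2.4,0,0,0,0,0,0.18,2.8,0,0,0,0,0,0.18,3.2,0,0,0,0,0,0.18,3.6,0,0,0,0,0,0.18,4.0,0,0,0,0,0,0.18])

```text
time: 7.32
eef_pos: [0.6168, -0.0778, 0.0243]
tcp_rot: [0.991, -0.132, 0.0, -0.0]
contact_force: [-2.9, -0.2, -0.6]
opening: 0.821
finger_force: 1.0
```

Call:
arm_command(series=[0.4,0,0,0,0,0,0.18,0.8,0,0,0,0,0,0.18,1.2,0,0,0,0,0,0.18,1.6,0,0,0,0,0,0.18,2.0,0,0,0,0,0,0.18,2.4,0,0,0,0,0,0.18,2.7,0,0,0,0,0,0.18,3.0,0,0,0,0,0,0.18,3.2,0,0,0,0,0,0.18,3.3,0,0,0,0,0,0.18])

```text
time: 8.15
eef_pos: [0.6485, -0.0864, 0.0243]
tcp_rot: [0.991, -0.132, 0.0, 0.0]
contact_force: [-1.8, -0.3, 0.4]
opening: 0.816
finger_force: 0.8
```

```bash
python3 -c "
from h import *
print(where())
a=vision.read_camera('side'); b=vision.read_camera('top')
cv2.imwrite('pics/m6.png',np.hstack([cv2.resize(a['color'][190:300,215:365],(450,330),interpolation=cv2.INTER_CUBIC),cv2.resize(b['color'][95:215,270:390],(330,330))]))
p=np.load('tray.npy');c,s=np.cos(p[2]),np.sin(p[2])
for x in (145,150,155,160):
  for y in (-20,20): print(x,y,((proj(a,[p[0]+(c*x-s*y)/1e3,p[1]+(s*x+c*y)/1e3,.054])[0]-[215,190])*3).round(0))
"
```

```text
{'t': 8.15, 'tray': array([143.7,  41.4]), 'z': np.float64(24.3), 'yaw': np.float64(0.0), 'F': array([-1.8, -0.3,  0.4]), 'op': 0.816}
145 -20 [259. 229.]
145 20 [265. 169.]
150 -20 [268. 231.]
150 20 [274. 170.]
155 -20 [277. 232.]
155 20 [282. 172.]
160 -20 [285. 233.]
160 20 [291. 173.]
```

View pics/m6.png

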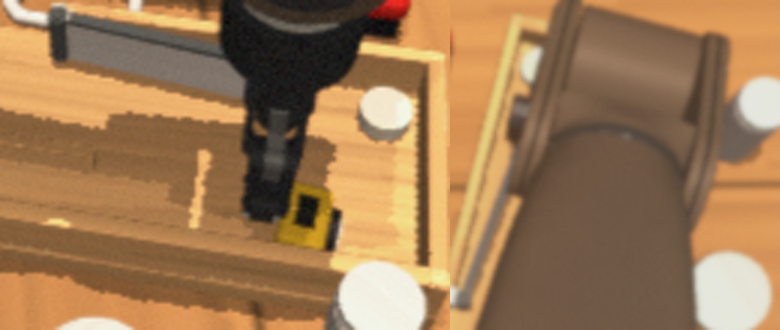

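The lamp is inside, with its back edge at about (283–292, 185–232) in the side crop. That puts it at tray x≈157 and more than 180 mm from the hinge. The flap is held along the left wall and the puck hasn't been touched. I'll withdraw straight back.

Call:
arm_command(series=[-0.4,0,0,0,0,0,0.18,-1.0,0,0,0,0,0,0.18,-2.0,0,0,0,0,0,0.18,-3.0,0,0,0,0,0,0.18,-4.0,0,0,0,0,0,0.18,-5.0,0,0,0,0,0,0.18,-6.0,0,0,0,0,0,0.18,-7.0,0,0,0,0,0,0.18,-8.0,0,0,0,0,0,0.18,-9.0,0,0,0,0,0,0.18])

```text
time: 9.08
eef_pos: [0.5605, -0.0627, 0.0244]
tcp_rot: [0.991, -0.132, 0.0, 0.0]
contact_force: [-0.6, -2.2, 0.4]
opening: 0.817
finger_force: 0.8
```

Call:
arm_command(series=[-1.0,0,0,0,0,0,0.18,-2.0,0,0,0,0,0,0.18,-3.0,0,0,0,0,0,0.18,-4.0,0,0,0,0,0,0.18,-5.0,0,0,0,0,0,0.18,-6.0,0,0,0,0,0,0.18,-7.0,0,0,0,0,0,0.18,-8.0,0,0,0,0,0,0.18,-9.0,0,0,0,0,0,0.18,-9.5,0,0,0,0,0,0.18])

```text
time: 9.92
eef_pos: [0.4679, -0.0374, 0.0239]
tcp_rot: [0.991, -0.131, -0.001, -0.0]
contact_force: [-1.0, 0.5, 0.2]
opening: 0.82
finger_force: 0.0
```

Call:
arm_command(series=[0,0,-2,0,0,0,0.18,0,0,-4,0,0,0,0.18,0,0,-6,0,0,0,0.18,0,0,-8,0,0,0,0.18,0,0,-10,0,0,0,0.18,0,0,-12,0,0,0,0.18,0,0,-12,0,0,0,0.18,0,0,-12,0,0,0,0.18,0,0,-12,0,0,0,0.18,0,0,-12,0,0,0,0.18])

```text
time: 10.75
eef_pos: [0.4685, -0.0377, 0.1426]
tcp_rot: [0.991, -0.132, -0.001, -0.0]
contact_force: [0.1, -0.8, -0.3]
opening: 0.823
finger_force: 0.0
```

```bash
python3 -c "
from h import *
print(where())
a=vision.read_camera('side'); b=vision.read_camera('top')
cv2.imwrite('pics/m7.png',np.hstack([cv2.resize(a['color'][180:300,180:370],(475,300)),cv2.resize(b['color'][95:215,250:370],(300,300))]))
h=cv2.cvtColor(b['color'],cv2.COLOR_BGR2HSV);m=cv2.inRange(h,(24,200,120),(34,255,255))
k,l,st,ce=cv2.connectedComponentsWithStats(m)
for i in range(1,k):
  if st[i,4]>40: print(st[i],totray(ray(b,*ce[i],.054)))
"
```

```text
{'t': 10.75, 'tray': array([-42.8,  41.3]), 'z': np.float64(142.6), 'yaw': np.float64(0.0), 'F': array([ 0.1, -0.8, -0.3]), 'op': 0.823}
[330 139  18  15 124] [166.40483561  -2.58237792]
[356 268  26  27 306] [-115.70524797 -135.07508172]
```

View pics/m7.png

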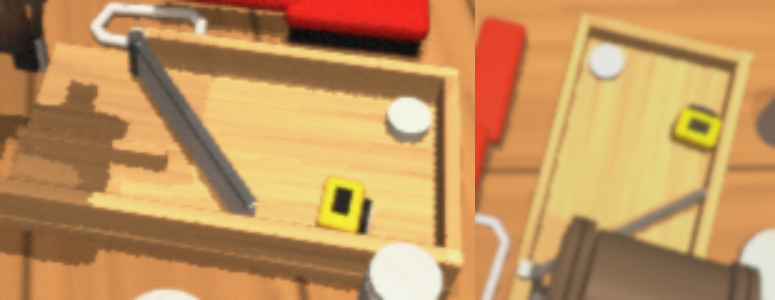

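The picture shows the flap closed, with its edge against the right wall at side crop (250,208). The lamp stands upright beyond it at (343,203), centre at tray x≈176 mm, and the arm is clear of everything.

```bash
python3 -c "
from plant import ctrl
print(ctrl.sign_off())"
```

```text
the job is handed in; nothing more can be done
None
```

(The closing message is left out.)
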